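Locate the slate in the painting jig and latch its gate

TASK

Push the slate slab on the painting jig fully home, flat against both steel dowels and the wooden end stop. Then swing the jig's gate shut behind it, lifting the latch bar by its knob over the catch and letting it drop back down behind the catch, so that the gate stays locked. Leave the bottles, palette, brush, cup and hair dryer where they are.

Things in the scene. Friction and masses are not known exactly. Their poses are not given: they have to be found in the camera images.
- jig: Painting jig fixed on the table: plywood base, upper face 12 mm above the table, spanning x -160 to 120, y -100 to 85 mm of its frame. Origin at table level, right below where the slab's centre must finally be. Dowels on the +y side, end stop at the +x end, gate along the -y side, -x end open. A hinge post 55 mm high stands at x -154, y -62 mm. Yaw within 15 degrees.
- slab: Dark grey slate slab, 150 (its x) x 100 (its y) x 18 mm, 0.45 to 0.85 kg, loose, lying flat on the jig's base, too wide to grip; pushing it takes up to about 6 N. Origin: centre of its underside. Starts 15 to 35 mm short of the dowels and 8 to 20 mm short of the end stop, turned up to 7 degrees. Home: x = y = 0, z = 12 mm in the jig's frame, its x along the jig's x.
- dowel1 (a point): First of two upright steel dowels, 16 mm diameter, 30 mm tall, fixed at x = -45, y = 58 mm of the jig's frame: its face touches the line y = 50 mm. Point on its axis at the top, 42 mm above the table.
- dowel2 (a point): Second dowel, alike, at x = 45, y = 58 mm of the jig's frame. Point on its axis at the top.
- stop (a point): Wooden end stop fixed on the jig, 60 mm long along y, 16 mm thick, top 38 mm above the table. Point: middle of the upper edge of its face towards the slab, x = 75, y = 0 mm of the jig's frame.
- hinge (a point): The vertical hinge axis of the gate, fixed at x = -140, y = -62 mm of the jig's frame; point at the base's upper face. Its axes are those of the jig.
- gate (a joint): Gate angle, rad: 0 = shut (gate runs from the hinge along the jig's +x, inner face 6 mm from the home slab), growing as it swings out to the jig's -y (clockwise from above), at most 1.6. Starts 1.0 to 1.35. A wooden ladder frame 210 mm long, 12 mm thick, top 48 mm above the table; light friction, it stays where left.
- bar (a joint): Latch bar angle, rad: 0 = down and level (start), positive = free end lifted, at most 0.7. Steel strip 10 mm thick, 14 mm high (37 to 51 mm above the table) on the gate's outer face. Turns on a level pin square to the gate, 20 mm from the hinge along the gate, 11 mm outside its middle plane, 44 mm above the table; free end 246 mm from the hinge. 0.18 kg, falls when let go.
- knob (a point): Knob to lift the bar and swing the gate by: upright round dark wooden peg, 20 mm diameter, 41 mm long, standing on the bar (51 to 92 mm above the table). Point on its axis, with the bar down 74 mm above the table, 200 mm from the hinge along the gate, 11 mm outside its middle plane. Moves and tilts with the bar: x along the bar away from the pin, y square to the gate (to the slab when shut).
- catch (a point): Middle of the top of the catch's square-edged steel lip: 20 mm along the jig's x, 8 mm thick, top 55 mm above the table, at x = 95, y = -85 mm of the jig's frame. Latched, the bar lies down behind it, on the slab's side. With the bar down the lip blocks the gate at about 0.09 rad; to pass over it the bar must be lifted to about 0.09 rad or more (knob 17 mm up).
- bottle_a: White paint bottle with black pointed cap, 42 mm diameter, 143 mm tall, loose; origin at the centre of its foot. A bystander.
- bottle_b: Ochre paint bottle with black pointed cap, 42 mm diameter, 158 mm tall, loose; origin at the centre of its foot. A bystander.
- bottle_c: Black paint bottle with grey pointed cap, 42 mm diameter, 143 mm tall, loose; origin at the centre of its foot. A bystander.
- palette: White round palette dish, 120 mm diameter, 18 mm high, loose; origin at the centre of its foot. A bystander.
- brush: Paint brush 180 mm long lying beside the jig on the dowel side; origin under its middle. A bystander.
- cup: Clear water cup, 76 mm diameter, 100 mm tall, standing on the gate's side; origin at the centre of its foot. A bystander.
- dryer: Silver hair dryer with black grip lying to the left, about 250 mm long; origin under the barrel's middle. A bystander.
Not all that is in view belongs to the job. Several things have the shape of the slab; the one meant has the colours described above.

How it is judged:
By the outcome, as a careful person would: the job done as asked, in the order asked, and still so for the second after the job is handed in, with the robot touching nothing.
It also fails if it takes over 72 s, if anything falls off the work surface, if the arm or the gripper's body presses on something with over 40 N, if the wrist force passes 120 N, or if a joint passes its speed limit or range.

ROBOT

A 6-joint arm with a two-finger parallel gripper is mounted at the origin on the work surface. World frame = base frame: x ahead of the robot, y to its left, z up, the work surface at z = 0. Lengths are in m, angles in rad, forces in N, time in s.
With the tool pointing down it reaches from about 0.3 to 0.875 m from the base axis. Payload 6.4 kg.
Tool frame: the origin (TCP) lies midway between the tips of the shut fingers; the grasp point (between the pads) lies 19 mm behind it (ctrl.pinch_z is the distance from the TCP to the grasp point, in m); z points along the fingers, y is the line along which they close (so a half turn about z gives the same grasp; the last joint's range is limited). The gripper opens to 85 mm and grips with 20 to 120 N. Pads are 22 mm wide; open, the fingers measure 114 mm over their backs; the gripper's body (76 mm by 85 mm) begins 54 mm behind the grasp point. The pads swing forward as they close: fully open they stand 13 mm farther back than shut.
Start: joints at [-1.471, 0.181, 1.607, -0, 1.354, -0.206], TCP at [0.173, -0.548, 0.231] pointing down, gripper open.
Joint ranges: [-2.99, 2.99], [-0.89, 2.07], [0.3, 2.58], [-1.14, 4.28], [0, 2.63], [-3.12, 3.12]. Speed limits (rad/s): [2.57, 2.57, 3.01, 3.14, 3.14, 3.14].

INTERFACE

Orientations are given as a unit quaternion [w, x, y, z].
In Python, from bench import ctrl gives the robot as it stands.
- The arm moves only by the tool apply_moves, never from a script. Its argument "moves" is a list of rows, each an object with "jaw": the opening, from 0 (shut) to 1 (fully open); "offset": the shift along the tool's x, y, z in mm, a list of three; "rot": the turn, a rotation vector about the tool's x, y, z in degrees, a list of three. In form: [{"jaw": jaw, "offset": [dx, dy, dz], "rot": [ax, ay, az]}, ...]. A call has exactly 5 rows; each row shifts and turns the commanded pose from where the row before left it, along the tool's axes as they then stand; what a row does not reach is not made up. A row lasts 1/8 s, in which the tool goes at most 62.5 mm and 10.7 degrees, less where a joint would pass 70% of its speed; a pose out of reach is approached as far as the arm can. A call is refused whole if a number of a shift passes 62.5 or a number of a turn 10.7, either way. A call with a gripper value outside its range is refused whole. The fingers move at their own pace and stop on an object; the grip force is fixed at half the most. Time passes only in rows, so rows that do not move let the fingers close, or fill a call up. It gives the time, the measured TCP pose, the force, the opening and the grip force at its end, in the units of the state.
- ctrl.get_obs(): the state, without advancing time (a new reading comes with each control period).
- ctrl.camera(name): name is "scene" or "top" or "wrist"; returns (picture, depth): 480x640x3 uint8, red, green, blue; 480x640 float32, m along the optical axis (not along the pixel's ray), 0 where there is no reading.
- ctrl.camera_params(name): a dict with "K" (3x3 intrinsics, pixels), "dist" ([k1, k2, p1, p2, k3] as OpenCV has them; the pictures are not rectified), "cam_to_world" (4x4, takes a point from camera to world coordinates); the wrist camera has in their place "mount" (4x4, takes a point from camera to tool coordinates, whose origin is the TCP and whose axes are the flange's). Camera axes: x right, y down, z forward; pixel columns grow to the right and rows downward; lengths in m; the calibration is good to about 2 mm. A picture is of the moment at which its call begins: read the wrist's pose just before it. camera_params takes no time and is no camera call.
- ctrl.hand_in(): hands the job in; it is judged then, once.
Trained networks look in the newest picture that a camera, given by its name, has taken for a name from the list of things; names that differ only in an ending like _2 or _b are one class to them, and where a whole thing is asked for, a point or a joint stands for the part that bears it (a point fixed in the world has none). Each returns a list of dicts, best first, with "score" (0 to 1); they miss things now and then, are a little off and sometimes report something else, mostly with a low value. They report only what shows in the picture. A call takes as long as a camera call. They do not tell look-alikes from the thing itself.
- ctrl.outline_of(camera, target): "region" (480x640 bool, what is visible of it) and "position" ([column, row] in pixels, amid what is visible of it).
The state is a dict: "time_s": time; "q": joint angles; "dq": joint speeds; "joint_efforts": joint torques, N m; "eef_pos": TCP position; "eef_rot": TCP orientation; "wrist_force": force on the tool from outside, world axes, zero at the start; "torque": the same for the moment, N m; "opening": opening from 0.0 (shut) to 1.0 (fully open); "grasp_force": force on a finger pad.
Only numpy, scipy, OpenCV 4.12 (cv2) and the standard library are available. Lean on these libraries where they do the work, as an engineer would, in place of code of your own. Each camera call takes 0.05 s, during which the arm holds its last target. There are 200 camera calls.

## Working session

There is one attempt and no reset: what is moved stays moved. The work goes in short steps, Python scripts to look and compute and a tool call to move; the robot and the scene stay as the last step left them, time stands still between calls to the robot, and variables do not carry over. Pictures are saved under pics/ and viewed, at most 13 in all, crops included, and the job is handed in when it is done.

Besides the shell and the picture viewer there is one more tool, called after "Emit:" as name(argument=value, ...) on one line, values as JSON. apply_moves: Moves the arm, as the interface text tells. Its arguments: {"type":"object","properties":{"moves":{"type":"array"}},"required":["moves"]}

```bash
ls; mkdir -p pics; cat > h.py <<'E'
import numpy as np, cv2
from bench import ctrl
from scipy.spatial.transform import Rotation as R
def cloud(cam):
    o=ctrl.get_obs(); img,d=ctrl.camera(cam); p=ctrl.camera_params(cam)
    if 'cam_to_world' in p: T=np.array(p['cam_to_world'])
    else:
        q=o['eef_rot']; T=np.eye(4); T[:3,:3]=R.from_quat([q[1],q[2],q[3],q[0]]).as_matrix(); T[:3,3]=o['eef_pos']; T=T@np.array(p['mount'])
    K=np.array(p['K']);v,u=np.mgrid[:480,:640]
    n=cv2.undistortPoints(np.stack([u,v],-1).reshape(-1,1,2).astype(np.float32),K,np.array(p['dist'])).reshape(480,640,2)
    P=np.dstack([n*d[...,None],d])@T[:3,:3].T+T[:3,3]
    P[d==0]=np.nan
    return img,d,P,T
def save(n,img): cv2.imwrite('pics/'+n+'.png',img[...,::-1])
E
python3 - <<'E'
from h import *
o=ctrl.get_obs();print({k:np.round(v,3) for k,v in o.items()}, ctrl.pinch_z)
for c in ['top','scene']:
    img,d,P,T=cloud(c);save(c+'0',img);np.savez(c+'0.npz',img=img,P=P)
    print(c,np.round(T,3).tolist())
    for t in ['slab','jig','dowel1','dowel2','stop','hinge','gate','bar','knob','catch','bottle_a','palette','cup','brush','dryer']:
        for r in ctrl.outline_of(c,t)[:4]:
            m=r['region'];u,v=map(int,r['position']);Q=P[m];
            print(t,round(r['score'],2),(u,v),m.sum(),np.round(np.nanmedian(Q,0),3))
print(ctrl.get_obs()['time_s'])
E
```

```text
pics
{'time_s': np.float64(0.0), 'q': array([-1.471,  0.182,  1.608,  0.   ,  1.354, -0.206]), 'dq': array([ 0.   , -0.002,  0.001,  0.001,  0.001, -0.   ]), 'joint_efforts': array([ 1.0000e-03, -4.4486e+01, -3.5134e+01, -0.0000e+00,  9.0000e-03,
        0.0000e+00]), 'eef_pos': array([ 0.173, -0.548,  0.23 ]), 'eef_rot': array([-0.001,  0.988,  0.152,  0.   ]), 'wrist_force': array([ 0.892, -0.891,  0.178]), 'torque': array([0.016, 0.008, 0.016]), 'grasp_force': np.float64(0.0), 'opening': np.float64(1.001)} 0.0187
top [[0.026, -0.995, 0.093, 0.393], [-1.0, -0.026, 0.003, 0.117], [-0.0, -0.094, -0.996, 1.578], [0.0, 0.0, 0.0, 1.0]]
slab 0.96 (444, 313) 2025 [ 0.325 -0.235  0.016]
slab 0.85 (216, 288) 2001 [0.389 0.384 0.016]
slab 0.73 (325, 219) 1977 [0.577 0.093 0.028]
slab 0.72 (283, 331) 2038 [0.279 0.202 0.016]
jig 0.9 (308, 232) 5657 [0.543 0.119 0.011]
dowel1 0.81 (306, 228) 5317 [0.546 0.123 0.011]
dowel2 0.81 (306, 228) 5317 [0.546 0.123 0.011]
stop 0.9 (308, 231) 5467 [0.543 0.119 0.011]
hinge 0.58 (304, 228) 5474 [0.544 0.12  0.011]
gate 0.7 (274, 199) 721 [0.637 0.247 0.0
[... 1378 characters left out ...]
) 514 [ 0.675 -0.152  0.079]
bar 0.76 (235, 301) 478 [ 0.475 -0.091  0.051]
bar 0.52 (202, 373) 1312 [ 0.552 -0.256  0.061]
knob 0.85 (224, 303) 382 [ 0.476 -0.111  0.052]
knob 0.52 (301, 302) 6213 [0.552 0.082 0.013]
catch 0.68 (301, 297) 6329 [0.551 0.079 0.013]
bottle_a 0.91 (270, 372) 530 [ 0.675 -0.151  0.078]
bottle_a 0.91 (383, 313) 559 [0.766 0.113 0.075]
bottle_a 0.78 (387, 215) 501 [0.596 0.346 0.077]
palette 0.71 (409, 252) 1376 [0.682 0.339 0.009]
palette 0.16 (303, 300) 6267 [0.551 0.079 0.013]
cup 0.7 (204, 372) 1289 [ 0.553 -0.256  0.059]
cup 0.28 (382, 316) 583 [0.766 0.114 0.074]
brush 0.95 (378, 265) 827 [0.648 0.24  0.017]
dryer 0.95 (386, 147) 2119 [0.422 0.551 0.058]
1.6
```

```bash
python3 - <<'E'
import cv2
a=cv2.imread('pics/top0.png')[130:350,200:480];cv2.imwrite('pics/top0c.png',cv2.resize(a,(764,600),interpolation=cv2.INTER_CUBIC))
a=cv2.imread('pics/scene0.png')[170:440,140:440];cv2.imwrite('pics/scene0c.png',cv2.resize(a,(666,600),interpolation=cv2.INTER_CUBIC))
E
```

```text
(no output)
```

View pics/top0c.png

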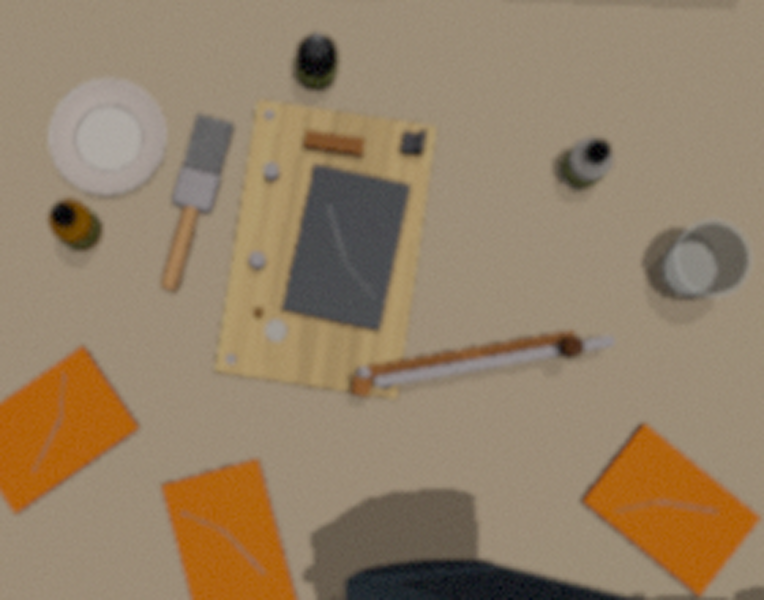

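View pics/scene0c.png

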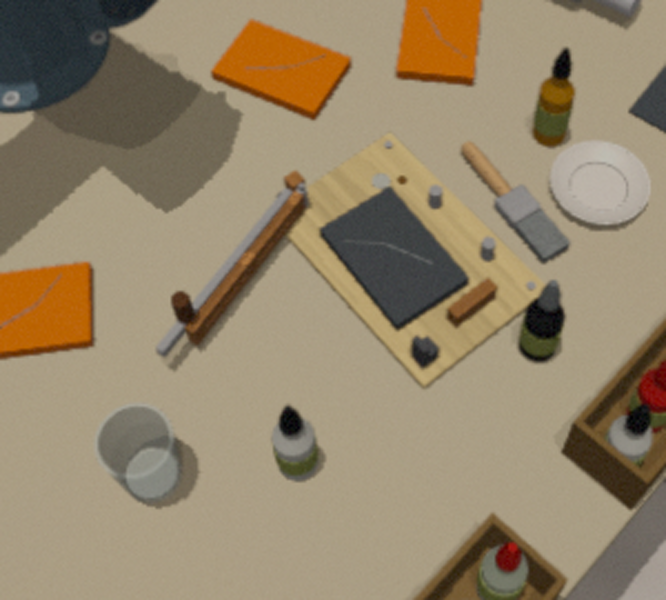

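```bash
python3 - <<'E'
from h import *
from scipy.optimize import minimize
D={c:np.load(c+'0.npz') for c in ['top','scene']}
def rect(xy):
    (c,s,a)=cv2.minAreaRect((xy*1000).astype(np.float32)); b=cv2.boxPoints((c,s,a))
    e=[b[1]-b[0],b[2]-b[1]];l=e[np.argmax([np.hypot(*k) for k in e])]
    if l[0]<0:l=-l
    return np.round(c,1),np.round(s,1),round(np.degrees(np.arctan2(l[1],l[0])),2)
for c,d in D.items():
    P=d['P'];im=d['img'];hsv=cv2.cvtColor(im,cv2.COLOR_RGB2HSV)
    box=(P[...,0]>.35)&(P[...,0]<.75)&(P[...,1]>-.1)&(P[...,1]<.25)
    f=box&(P[...,2]<.025)
    # base: colour ply vs table
    print(c,'hsv ply/table',hsv[f&(P[...,2]>.008)].mean(0) )
    for nm,(u,v) in dict(ply=(285,240),tab=(420,220)).items():
        if c=='top': print(nm,hsv[v,u],P[v,u])
    ply=box&(hsv[...,1]>85)&(hsv[...,2]>110)&(P[...,2]<.03)
    n,l,st,_=cv2.connectedComponentsWithStats(cv2.morphologyEx(ply.astype(np.uint8),cv2.MORPH_OPEN,np.ones((2,2))));k=1+np.argmax(st[1:,4])
    print('ply',st[k,4],rect(P[l==k][:,:2]),np.median(P[l==k][:,2]))
    sl=box&(hsv[...,2]<95)&(P[...,2]>.02)&(P[...,2]<.036)
    n,l,st,_=cv2.connectedComponentsWithStats(cv2.morphologyEx(sl.astype(np.uint8),cv2.MORPH_OPEN,np.ones((2,2))));k=1+np.argmax(st[1:,4])
    print('slab',st[k,4],rect(P[l==k][:,:2]),np.median(P[l==k][:,2]))
    kn=(P[...,0]>.42)&(P[...,0]<.6)&(P[...,1]>-.2)&(P[...,1]<0)&(P[...,2]>.078)&(P[...,2]<.1)
    print('knob',kn.sum(),np.nanmean(P[kn],0))
    g=(P[...,0]>.42)&(P[...,0]<.6)&(P[...,1]>-.2)&(P[...,1]<.06)&(P[...,2]>.04)&(P[...,2]<.055)
    print('gatebar',g.sum(),rect(P[g][:,:2]))
    k=box&(hsv[...,2]<110)&(P[...,2]>.045)&(P[...,0]>.6);print('catch',k.sum(),np.nanmean(P[k],0))
    k=box&(hsv[...,1]<60)&(P[...,2]>.036)&(P[...,1]>.1);print('dowels',k.sum(),np.round(P[k],3)[:14].tolist())
E
```

```text
top hsv ply/table [ 29.73760231  84.54044295 151.43355802]
ply [ 20  99 173] [0.52104744 0.20592609 0.01023082]
tab [ 17  58 155] [ 0.58680101 -0.16418539  0.0014395 ]
ply 4026 (array([574.2, 110.8]), array([175.4, 282.3]), np.float32(-8.88)) nan
slab 1818 (array([573.8,  91.6]), array([ 94.4, 144.3]), np.float32(-10.28)) nan
knob 51 [ 0.48024397 -0.12187387  0.08982367]
gatebar 577 (array([472.8, -53.2]), array([ 23.5, 231.9]), np.float32(-78.15))
catch 95 [0.73510921 0.11226105 0.06770103]
dowels 67 [[0.75, 0.13, 0.12], [0.749, 0.127, 0.11], [0.75, 0.13, 0.086], [0.749, 0.119, 0.089], [0.749, 0.143, 0.078], [0.748, 0.143, 0.07], [0.746, 0.138, 0.08], [0.746, 0.125, 0.081], [0.743, 0.138, 0.079], [0.745, 0.135, 0.069], [0.745, 0.124, 0.074], [0.744, 0.122, 0.076], [0.741, 0.13, 0.077], [0.742, 0.127, 0.073]]
scene hsv ply/table [ 21.63301809  90.96566612 161.80797697]
ply 3950 (array([581.1, 100.5]), array([166.2, 308.7]), np.float32(-21.92)) nan
slab 2141 (array([579.1,  86.3]), array([ 97.4, 146.6]), np.float32(-13.66)) nan
knob 77 [ 0.48321804 -0.12780035  0.08919531]
gatebar 832 (array([473.5, -55.5]), array([ 26.6, 236.8]), np.float32(-78.52))
catch 75 [0.71060542 0.058474   0.06225043]
dowels 60 [[0.555, 0.183, 0.041], [0.56, 0.182, 0.046], [0.558, 0.176, 0.045], [0.557, 0.181, 0.039], [0.561, 0.18, 0.044], [0.562, 0.182, 0.044], [0.562, 0.186, 0.039], [0.559, 0.175, 0.044], [0.56, 0.178, 0.041], [0.561, 0.18, 0.04], [0.565, 0.18, 0.044], [0.564, 0.184, 0.039], [0.56, 0.174, 0.041], [0.562, 0.175, 0.043]]
```

```bash
cat >> h.py <<'E'
def pose():
    o=ctrl.get_obs();q=o['eef_rot'];return o,np.array(o['eef_pos']),R.from_quat([q[1],q[2],q[3],q[0]])
JY=-8.9; JO=np.array([595.,115.])
def j2w(x,y):
    a=np.radians(JY);return np.array([np.cos(a)*x-np.sin(a)*y+JO[0],np.sin(a)*x+np.cos(a)*y+JO[1]])
def w2j(p):
    a=np.radians(JY);d=np.array(p)-JO;return np.array([np.cos(a)*d[0]+np.sin(a)*d[1],-np.sin(a)*d[0]+np.cos(a)*d[1]])
def down(yaw): return R.from_euler('z',yaw,degrees=True)*R.from_euler('x',180,degrees=True)
def plan(targets,rots,n=None,p0=None,r0=None):
    "targets mm world, rots Rotations; prints rows from the current pose"
    o,p,r=pose();p=p*1000
    if p0 is not None:p=np.array(p0,float);r=r0
    for t,rt in zip(targets,rots):
        d=np.linalg.norm(np.array(t)-p);an=np.degrees((r.inv()*rt).magnitude())
        k=n or max(1,int(np.ceil(max(d/58,an/10.4))))
        ps=p;rs=r;tot=(rs.inv()*rt).as_rotvec()
        for i in range(1,k+1):
            tp=ps+(np.array(t)-ps)*i/k; tr=rs*R.from_rotvec(tot*i/k)
            off=np.round(r.inv().apply(tp-p)); rv=np.round((r.inv()*tr).as_rotvec(degrees=True),1)
            print(off.tolist(),rv.tolist())
            p=p+r.apply(off); r=r*R.from_rotvec(rv,degrees=True)
    return p,r
E
python3 - <<'E'
from h import *
print(np.round(ctrl.camera_params('wrist')['mount'],3))
plan([[540,60,330]],[down(81.1)])
E
```

```text
[[ 0.001 -0.957 -0.289  0.074]
 [ 1.     0.001 -0.    -0.   ]
 [ 0.    -0.289  0.957 -0.143]
 [ 0.     0.     0.     1.   ]]
[41.0, -36.0, -8.0] [-0.0, 0.0, -4.9]
[44.0, -33.0, -7.0] [-0.0, 0.0, -4.9]
[46.0, -28.0, -8.0] [-0.0, 0.0, -4.9]
[49.0, -25.0, -7.0] [-0.0, 0.0, -4.9]
[51.0, -20.0, -8.0] [-0.0, 0.0, -4.9]
[52.0, -16.0, -8.0] [-0.0, 0.0, -4.8]
[54.0, -11.0, -7.0] [-0.0, 0.0, -4.9]
[54.0, -7.0, -8.0] [-0.0, 0.0, -4.9]
[55.0, -2.0, -7.0] [-0.0, 0.0, -4.9]
[54.0, 2.0, -8.0] [-0.0, 0.0, -4.9]
[54.0, 7.0, -8.0] [-0.0, -0.0, -4.9]
[54.0, 12.0, -7.0] [-0.0, -0.0, -4.9]
[52.0, 16.0, -8.0] [-0.0, -0.0, -4.9]
```

Emit:
apply_moves(moves=[{"jaw": 1,"offset": [41,-36,-8],"rot": [0,0,-4.9]},{"jaw": 1,"offset": [44,-33,-7],"rot": [0,0,-4.9]},{"jaw": 1,"offset": [46,-28,-8],"rot": [0,0,-4.9]},{"jaw": 1,"offset": [49,-25,-7],"rot": [0,0,-4.9]},{"jaw": 1,"offset": [51,-20,-8],"rot": [0,0,-4.9]}])

```text
time_s: 2.22
eef_pos: [0.3148, -0.3128, 0.2697]
eef_rot: [0.0, 0.933, 0.36, 0.0]
wrist_force: [-0.0, -0.8, -0.1]
opening: 0.998
grasp_force: 0.0
```

Emit:
apply_moves(moves=[{"jaw": 1,"offset": [52,-16,-8],"rot": [0,0,-4.8]},{"jaw": 1,"offset": [54,-11,-7],"rot": [0,0,-4.9]},{"jaw": 1,"offset": [54,-7,-8],"rot": [0,0,-4.9]},{"jaw": 1,"offset": [55,-2,-7],"rot": [0,0,-4.9]},{"jaw": 1,"offset": [54,2,-8],"rot": [0,0,-4.9]}])

```text
time_s: 2.85
eef_pos: [0.4558, -0.0788, 0.3078]
eef_rot: [0.0, 0.836, 0.549, 0.0]
wrist_force: [0.8, -1.3, 0.8]
opening: 1.0
grasp_force: 0.0
```

Emit:
apply_moves(moves=[{"jaw": 1,"offset": [54,7,-8],"rot": [0,0,-4.9]},{"jaw": 1,"offset": [54,12,-7],"rot": [0,0,-4.9]},{"jaw": 1,"offset": [52,16,-8],"rot": [0,0,-4.9]},{"jaw": 1,"offset": [40,0,0],"rot": [0,0,0]},{"jaw": 1,"offset": [0,0,0],"rot": [0,0,0]}])

```text
time_s: 3.48
eef_pos: [0.5459, 0.1022, 0.33]
eef_rot: [-0.0, 0.758, 0.652, -0.0]
wrist_force: [0.1, -1.2, -0.1]
opening: 0.999
grasp_force: 0.0
```

```bash
python3 - <<'E'
from h import *
o,p,r=pose();print(o['time_s'],p,r.as_matrix().round(3).tolist(),o['wrist_force'])
img,d,P,T=cloud('wrist');save('w1',img);np.savez('w1.npz',img=img,P=P)
E
```

```text
3.475 [0.54591017 0.10219821 0.33004056] [[0.15, 0.989, -0.0], [0.989, -0.15, 0.0], [0.0, -0.001, -1.0]] [ 0.1354933  -1.24107817 -0.05434618]
```

View pics/w1.png

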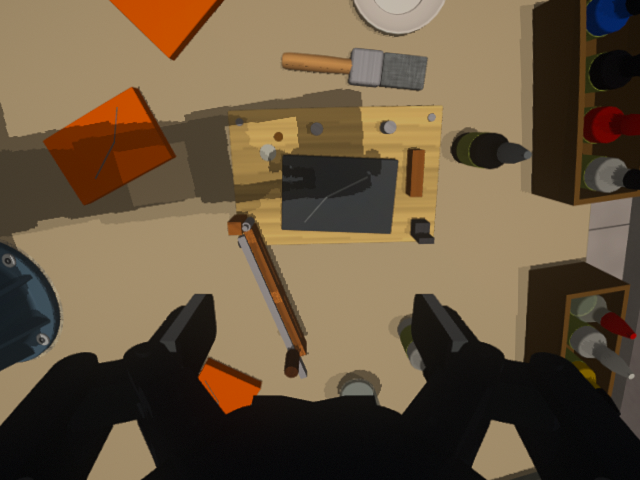

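```bash
python3 - <<'E'
import cv2
a=cv2.imread('pics/w1.png')[95:255,220:450];a=cv2.convertScaleAbs(a,alpha=1.3,beta=15);cv2.imwrite('pics/w1c.png',cv2.resize(a,(805-5,557),interpolation=cv2.INTER_CUBIC))
E
```

```text
(no output)
```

View pics/w1c.png

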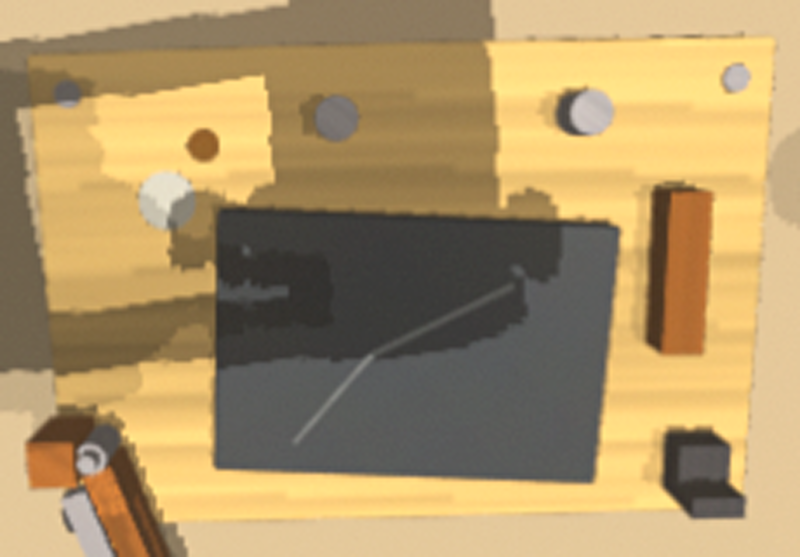

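```bash
cat >> h.py <<'E'
def pix2w(px,z,T,cam='wrist'):
    p=ctrl.camera_params(cam)
    n=cv2.undistortPoints(np.array(px,np.float32).reshape(-1,1,2),np.array(p['K']),np.array(p['dist'])).reshape(-1,2)
    d=np.c_[n,np.ones(len(n))]@T[:3,:3].T;z=np.array(z)/1000
    return ((T[:3,3]+d*((z-T[2,3])/d[:,2])[:,None])*1000)
def wT():
    o,p,r=pose();T=np.eye(4);T[:3,:3]=r.as_matrix();T[:3,3]=p
    return T@np.array(ctrl.camera_params('wrist')['mount'])
def fit(J,W):
    J=np.array(J,float);W=np.array(W);a,b=J.mean(0),W.mean(0);U=(J-a);V=(W-b)
    th=np.arctan2((U[:,0]*V[:,1]-U[:,1]*V[:,0]).sum(),(U*V).sum());Rm=np.array([[np.cos(th),-np.sin(th)],[np.sin(th),np.cos(th)]])
    t=b-Rm@a;return np.degrees(th),t,(W-(J@Rm.T+t)).round(1)
E
python3 - <<'E'
from h import *
T=wT();s=3.478;f=lambda L:np.array(L)/s+[220,95]
W=pix2w(f([(28,57),(775,38),(745,510),(337,118),(591,112),(663,270)]),[12,12,12,42,42,38],T)
th,t,res=fit([(-160,85),(120,85),(120,-100),(-45,58),(45,58),(75,0)],W[:,:2]);print(th,t,res.tolist())
S=pix2w(f([(219,208),(620,228),(595,482),(215,466)]),[30]*4,T)
th2,t2,res2=fit([(-75,50),(75,50),(75,-50),(-75,-50)],S[:,:2]);print(th2,t2,res2.tolist())
import h;h.JY=th;h.JO=t;print('slab in jig',w2j(t2),th2-th)
k=pix2w([(291,357)],[92],T);print('knob',k)
E
```

```text
-7.008131083474955 [599.98188196 115.77830134] [[1.4, -0.8], [-0.8, -1.0], [0.4, -0.6], [0.4, 0.3], [-0.4, 0.2], [-1.0, 2.0]]
-11.096009445872303 [578.92972482  91.44342877] [[0.4, -0.6], [-1.4, -0.9], [0.1, 0.7], [0.9, 0.8]]
slab in jig [-17.92577061 -26.72164088] -4.0878783623973485
knob [[ 485.58686312 -101.6645097    92.        ]]
```

```bash
sed -i 's/^JY=.*/JY=-7.0; JO=np.array([600.,115.8])/' h.py; python3 - <<'E'
from h import *
a=down(90+JY);g=lambda x,y,z:[*j2w(x,y),z]
print(plan([g(-18,-106,150),g(-18,-106,60),g(-18,-106,5)],[a,a,a]))
E
```

```text
[-21.0, 9.0, 45.0] [-0.0, 0.0, -0.4]
[-21.0, 9.0, 45.0] [-0.0, 0.0, -0.5]
[-21.0, 9.0, 45.0] [-0.0, 0.0, -0.4]
[-21.0, 9.0, 45.0] [-0.0, 0.0, -0.4]
[0.0, -0.0, 45.0] [-0.0, 0.0, -0.0]
[0.0, -0.0, 45.0] [-0.0, 0.0, -0.0]
[0.0, -0.0, 55.0] [-0.0, 0.0, -0.0]
(array([569.36947476,  12.36770279,   5.01575446]), Rotation.from_matrix(array([[ 1.22419203e-01,  9.92478308e-01, -5.88841025e-04],
                            [ 9.92478425e-01, -1.22419377e-01, -2.69225581e-04],
                            [-3.39286101e-04, -5.51453632e-04, -9.99999790e-01]])))
```

Emit:
apply_moves(moves=[{"jaw": 1,"offset": [-21,9,45],"rot": [0,0,-0.4]},{"jaw": 1,"offset": [-21,9,45],"rot": [0,0,-0.5]},{"jaw": 1,"offset": [-21,9,45],"rot": [0,0,-0.4]},{"jaw": 1,"offset": [-21,9,45],"rot": [0,0,-0.4]},{"jaw": 1,"offset": [0,0,45],"rot": [0,0,0]}])

```text
time_s: 4.15
eef_pos: [0.5696, 0.0081, 0.1043]
eef_rot: [0.001, 0.751, 0.66, 0.0]
wrist_force: [0.4, -0.5, 0.1]
opening: 1.004
grasp_force: 0.0
```

Emit:
apply_moves(moves=[{"jaw": 1,"offset": [0,0,45],"rot": [0,0,0]},{"jaw": 1,"offset": [0,0,30],"rot": [0,0,0]},{"jaw": 1,"offset": [0,0,15],"rot": [0,0,0]},{"jaw": 1,"offset": [0,0,10],"rot": [0,0,0]},{"jaw": 1,"offset": [0,0,0],"rot": [0,0,0]}])

```text
time_s: 4.78
eef_pos: [0.5697, 0.011, 0.0056]
eef_rot: [0.0, 0.75, 0.661, 0.0]
wrist_force: [0.1, -0.5, 0.5]
opening: 1.001
grasp_force: 0.0
```

Emit:
apply_moves(moves=[{"jaw": 1,"offset": [4,0,0],"rot": [0,0,0]},{"jaw": 1,"offset": [4,0,0],"rot": [0,0,0]},{"jaw": 1,"offset": [4,0,0],"rot": [0,0,0]},{"jaw": 1,"offset": [4,0,0],"rot": [0,0,0]},{"jaw": 1,"offset": [0,0,0],"rot": [0,0,0]}])

```text
time_s: 5.4
eef_pos: [0.5715, 0.0277, 0.0054]
eef_rot: [0.0, 0.75, 0.662, 0.0]
wrist_force: [-0.7, 0.4, -1.0]
opening: 1.0
grasp_force: 0.0
```

Emit:
apply_moves(moves=[{"jaw": 1,"offset": [3,0,0],"rot": [0,0,0]},{"jaw": 1,"offset": [3,0,0],"rot": [0,0,0]},{"jaw": 1,"offset": [3,0,0],"rot": [0,0,0]},{"jaw": 1,"offset": [3,0,0],"rot": [0,0,0]},{"jaw": 1,"offset": [3,0,0],"rot": [0,0,0]}])

```text
time_s: 6.02
eef_pos: [0.5733, 0.0422, 0.0053]
eef_rot: [-0.0, 0.75, 0.662, -0.0]
wrist_force: [-0.7, -2.8, -0.1]
opening: 0.999
grasp_force: 1.4
```

Emit:
apply_moves(moves=[{"jaw": 1,"offset": [2,0,0],"rot": [0,0,0]},{"jaw": 1,"offset": [2,0,0],"rot": [0,0,0]},{"jaw": 1,"offset": [2,0,0],"rot": [0,0,0]},{"jaw": 1,"offset": [2,0,0],"rot": [0,0,0]},{"jaw": 1,"offset": [0,0,0],"rot": [0,0,0]}])

```text
time_s: 6.65
eef_pos: [0.5744, 0.0504, 0.0053]
eef_rot: [-0.0, 0.75, 0.661, 0.0]
wrist_force: [-0.3, -1.2, 0.9]
opening: 1.001
grasp_force: 0.5
```

Emit:
apply_moves(moves=[{"jaw": 1,"offset": [1,0,0],"rot": [0,0,0]},{"jaw": 1,"offset": [1,0,0],"rot": [0,0,0]},{"jaw": 1,"offset": [1,0,0],"rot": [0,0,0]},{"jaw": 1,"offset": [1,0,0],"rot": [0,0,0]},{"jaw": 1,"offset": [1,0,0],"rot": [0,0,0]}])

```text
time_s: 7.28
eef_pos: [0.575, 0.0551, 0.0053]
eef_rot: [0.0, 0.75, 0.661, 0.0]
wrist_force: [-0.3, -2.6, 0.7]
opening: 1.001
grasp_force: 1.4
```

Emit:
apply_moves(moves=[{"jaw": 1,"offset": [1,0,0],"rot": [0,0,0]},{"jaw": 1,"offset": [1,0,0],"rot": [0,0,0]},{"jaw": 1,"offset": [0,0,0],"rot": [0,0,0]},{"jaw": 1,"offset": [0,0,0],"rot": [0,0,0]},{"jaw": 1,"offset": [0,0,0],"rot": [0,0,0]}])

```text
time_s: 7.9
eef_pos: [0.5752, 0.0572, 0.0053]
eef_rot: [-0.0, 0.75, 0.661, 0.0]
wrist_force: [-0.1, -1.7, -0.9]
opening: 1.002
grasp_force: 0.4
```

Emit:
apply_moves(moves=[{"jaw": 1,"offset": [1,0,0],"rot": [0,0,0]},{"jaw": 1,"offset": [1,0,0],"rot": [0,0,0]},{"jaw": 1,"offset": [1,0,0],"rot": [0,0,0]},{"jaw": 1,"offset": [0,0,0],"rot": [0,0,0]},{"jaw": 1,"offset": [0,0,0],"rot": [0,0,0]}])

```text
time_s: 8.52
eef_pos: [0.5756, 0.0595, 0.0053]
eef_rot: [0.0, 0.75, 0.661, -0.0]
wrist_force: [-1.3, -5.7, 0.6]
opening: 1.003
grasp_force: 2.6
```

```bash
python3 - <<'E'
from h import *
o,p,r=pose();print(o['time_s'],p,w2j(p[:2]*1000))
img,d,P,T=cloud('wrist');save('w2',img)
E
```

```text
8.525 [0.57556612 0.05954411 0.00528257] [-17.39588722 -58.81431145]
```

View pics/w2.png

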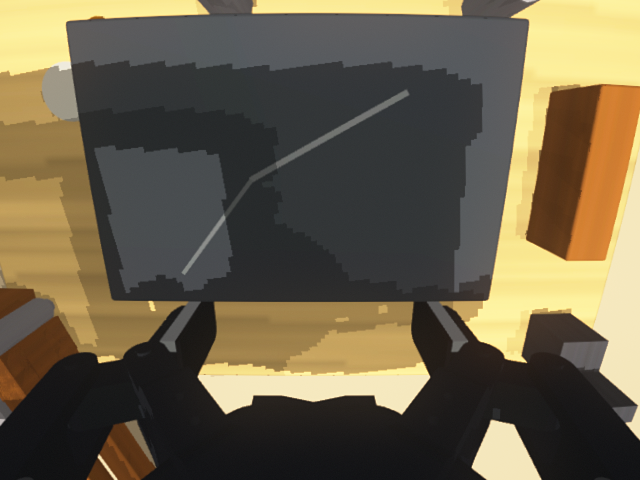

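Emit:
apply_moves(moves=[{"jaw": 1,"offset": [1,0,0],"rot": [0,0,0]},{"jaw": 1,"offset": [0,0,0],"rot": [0,0,0]},{"jaw": 1,"offset": [0,0,0],"rot": [0,0,0]},{"jaw": 1,"offset": [0,0,0],"rot": [0,0,0]},{"jaw": 1,"offset": [0,0,0],"rot": [0,0,0]}])

```text
time_s: 9.2
eef_pos: [0.5756, 0.0596, 0.0053]
eef_rot: [0.001, 0.75, 0.661, -0.001]
wrist_force: [-1.7, -9.9, 0.6]
opening: 0.998
grasp_force: 4.6
```

```bash
python3 - <<'E'
from h import *
P=np.load('w1.npz')['P'];print(P[150:156,264:272,2].round(3).max(),P[135:140,276:281,2].round(3).max(), P[160:165,255:260,2].round(3).max())
a=down(90+JY);b=down(JY);g=lambda x,y,z:[*j2w(x,y),z]
p,r=plan([g(-17,-75,5),g(-17,-75,60),g(-122,0,65),g(-122,0,8)],[a,a,b,b])
E
```

```text
0.015 0.014 0.014
[-16.0, 0.0, 0.0] [-0.0, 0.1, -0.2]
[-0.0, 0.0, -55.0] [-0.0, 0.0, 0.0]
[8.0, -12.0, -1.0] [-0.0, 0.0, 10.0]
[7.0, -13.0, -0.0] [-0.0, 0.0, 10.0]
[3.0, -13.0, -1.0] [0.0, 0.0, 10.0]
[2.0, -15.0, -0.0] [0.0, 0.0, 10.0]
[-1.0, -14.0, -1.0] [0.0, 0.0, 10.0]
[-4.0, -14.0, -0.0] [0.0, 0.0, 10.0]
[-6.0, -13.0, -1.0] [0.0, 0.0, 10.0]
[-8.0, -11.0, -0.0] [0.0, 0.0, 10.0]
[-10.0, -11.0, -1.0] [0.0, 0.0, 10.0]
[0.0, 0.0, 57.0] [0.0, 0.0, 0.0]
```

Emit:
apply_moves(moves=[{"jaw": 1,"offset": [-16,0,0],"rot": [0,0,0]},{"jaw": 1,"offset": [0,0,-55],"rot": [0,0,0]},{"jaw": 0.8,"offset": [8,-12,-1],"rot": [0,0,10]},{"jaw": 0.8,"offset": [7,-13,0],"rot": [0,0,10]},{"jaw": 0.8,"offset": [3,-13,-1],"rot": [0,0,10]}])

```text
time_s: 9.82
eef_pos: [0.5419, 0.0739, 0.0624]
eef_rot: [-0.0, 0.897, 0.442, 0.0]
wrist_force: [1.2, -0.1, 0.0]
opening: 0.801
grasp_force: 0.0
```

Emit:
apply_moves(moves=[{"jaw": 0.8,"offset": [2,-15,0],"rot": [0,0,10]},{"jaw": 0.8,"offset": [-1,-14,-1],"rot": [0,0,10]},{"jaw": 0.8,"offset": [-4,-14,0],"rot": [0,0,10]},{"jaw": 0.8,"offset": [-6,-13,-1],"rot": [0,0,10]},{"jaw": 0.8,"offset": [-8,-11,0],"rot": [0,0,10]}])

```text
time_s: 10.45
eef_pos: [0.4892, 0.1224, 0.0644]
eef_rot: [-0.0, 1.0, 0.022, 0.0]
wrist_force: [0.0, 0.4, -0.6]
opening: 0.799
grasp_force: 0.0
```

Emit:
apply_moves(moves=[{"jaw": 0.8,"offset": [-10,-11,-1],"rot": [0,0,10]},{"jaw": 0.8,"offset": [0,0,0],"rot": [0,0,0]},{"jaw": 0.8,"offset": [0,0,35],"rot": [0,0,0]},{"jaw": 0.8,"offset": [0,0,20],"rot": [0,0,0]},{"jaw": 0.8,"offset": [0,0,0],"rot": [0,0,0]}])

```text
time_s: 11.08
eef_pos: [0.478, 0.1322, 0.0089]
eef_rot: [0.0, 0.998, -0.061, -0.002]
wrist_force: [-0.2, -0.5, -0.6]
opening: 0.798
grasp_force: 0.0
```

```bash
python3 - <<'E'
from h import *
o,p,r=pose();print(o['time_s'],p,w2j(p[:2]*1000),r.as_euler('ZYX',degrees=True),o['wrist_force'])
E
```

```text
11.075 [0.47798578 0.13216001 0.00894242] [-123.09852593    1.36826759] [ -7.02621299   0.1829843  179.98449686] [-0.21680203 -0.49576523 -0.64807872]
```

Emit:
apply_moves(moves=[{"jaw": 0.8,"offset": [6,0,0],"rot": [0,0,0]},{"jaw": 0.8,"offset": [6,0,0],"rot": [0,0,0]},{"jaw": 0.8,"offset": [3,0,0],"rot": [0,0,0]},{"jaw": 0.8,"offset": [3,0,0],"rot": [0,0,0]},{"jaw": 0.8,"offset": [3,0,0],"rot": [0,0,0]}])

```text
time_s: 11.7
eef_pos: [0.4995, 0.1301, 0.0103]
eef_rot: [0.0, 0.998, -0.062, -0.001]
wrist_force: [-5.1, 1.0, 4.6]
opening: 0.796
grasp_force: 2.6
```

Emit:
apply_moves(moves=[{"jaw": 0.8,"offset": [2,0,0],"rot": [0,0,0]},{"jaw": 0.8,"offset": [2,0,0],"rot": [0,0,0]},{"jaw": 0.8,"offset": [2,0,0],"rot": [0,0,0]},{"jaw": 0.8,"offset": [2,0,0],"rot": [0,0,0]},{"jaw": 0.8,"offset": [2,0,0],"rot": [0,0,0]}])

```text
time_s: 12.32
eef_pos: [0.5099, 0.1288, 0.0103]
eef_rot: [-0.0, 0.998, -0.063, -0.0]
wrist_force: [-5.2, 0.8, 2.3]
opening: 0.802
grasp_force: 2.3
```

Emit:
apply_moves(moves=[{"jaw": 0.8,"offset": [1,0,0],"rot": [0,0,0]},{"jaw": 0.8,"offset": [1,0,0],"rot": [0,0,0]},{"jaw": 0.8,"offset": [1,0,0],"rot": [0,0,0]},{"jaw": 0.8,"offset": [1,0,0],"rot": [0,0,0]},{"jaw": 0.8,"offset": [0,0,0],"rot": [0,0,0]}])

```text
time_s: 12.95
eef_pos: [0.5134, 0.1283, 0.0102]
eef_rot: [0.0, 0.998, -0.063, -0.0]
wrist_force: [-4.9, 1.2, 4.4]
opening: 0.8
grasp_force: 2.9
```

Emit:
apply_moves(moves=[{"jaw": 0.8,"offset": [-3,0,-4],"rot": [0,0,0]},{"jaw": 0.8,"offset": [2,0,0],"rot": [0,0,0]},{"jaw": 0.8,"offset": [2,0,0],"rot": [0,0,0]},{"jaw": 0.8,"offset": [1,0,0],"rot": [0,0,0]},{"jaw": 0.8,"offset": [0,0,0],"rot": [0,0,0]}])

```text
time_s: 13.58
eef_pos: [0.5134, 0.1283, 0.0138]
eef_rot: [0.0, 0.998, -0.063, -0.003]
wrist_force: [-10.0, 1.4, 7.3]
opening: 0.8
grasp_force: 4.8
```

Emit:
apply_moves(moves=[{"jaw": 0.8,"offset": [1,0,0],"rot": [0,0,0]},{"jaw": 0.8,"offset": [0,0,0],"rot": [0,0,0]},{"jaw": 0.8,"offset": [1,0,0],"rot": [0,0,0]},{"jaw": 0.8,"offset": [0,0,0],"rot": [0,0,0]},{"jaw": 0.8,"offset": [0,0,0],"rot": [0,0,0]}])

```text
time_s: 14.2
eef_pos: [0.5134, 0.1283, 0.0134]
eef_rot: [0.0, 0.998, -0.062, -0.005]
wrist_force: [-15.0, 2.2, 11.2]
opening: 0.802
grasp_force: 7.7
```

```bash
python3 - <<'E'
from h import *
img,d,P,T=cloud('wrist');save('w3',img)
E
```

```text
(no output)
```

View pics/w3.png

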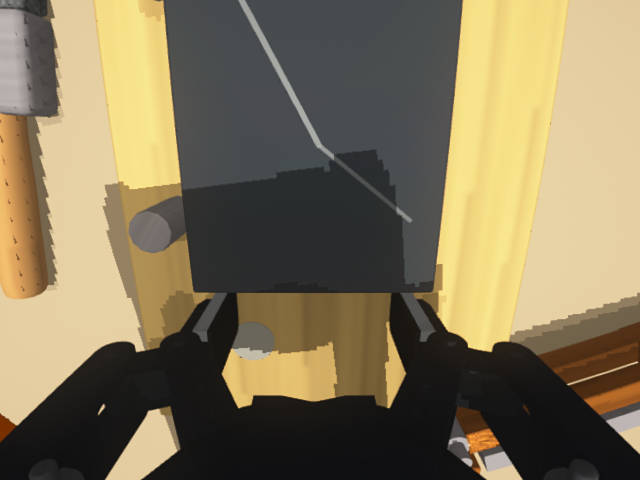

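```bash
python3 - <<'E'
from h import *
T=wT();W=pix2w([(195,292),(433,291),(152,231),(183,185)],[30,30,42,30],T)[:,:2]
for w in W: print(w.round(1),w2j(w).round(1), (w2j(w)-w2j(W[2])).round(1))
img,d,P,T=cloud('top')
hsv=cv2.cvtColor(img,cv2.COLOR_RGB2HSV)
a=img[160:280,270:370];save('t3',cv2.resize(a,(700,840))[:600])
E
```

```text
[531.7 175.6] [-75.1  51. ] [-29.8  -8.2]
[520.   78.1] [-74.8 -47.1] [ -29.5 -106.4]
[562.3 180.1] [-45.2  59.2] [0. 0.]
[575.5 170.1] [-30.9  50.9] [14.4 -8.4]
```

View pics/t3.png

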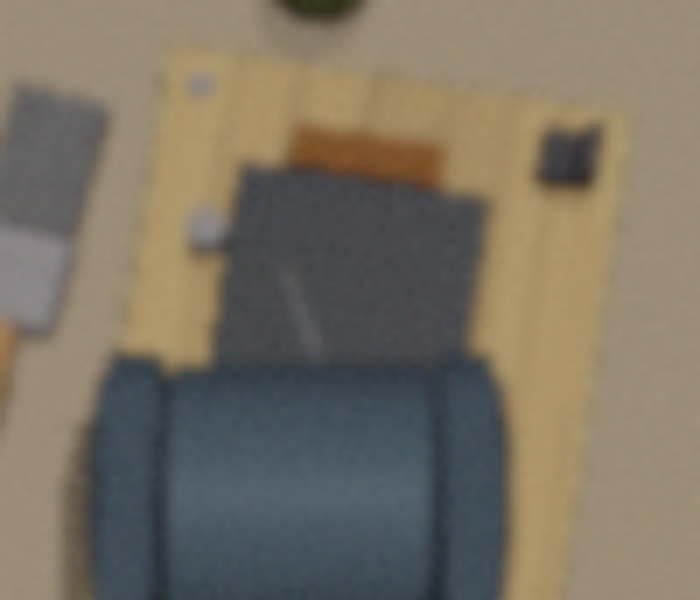

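```bash
python3 - <<'E'
from h import *
a=down(90+JY);b=down(JY);g=lambda x,y,z:[*j2w(x,y),z]
p,r=plan([g(-102,1,14),g(-102,1,62),g(0,-74,65),g(0,-74,5)],[b,b,a,a])
E
```

```text
[-15.0, 1.0, -0.0] [0.0, 0.5, -0.2]
[0.0, -0.0, -48.0] [0.0, 0.0, 0.0]
[11.0, 8.0, -0.0] [0.0, 0.0, -10.0]
[10.0, 11.0, -1.0] [0.0, 0.0, -10.0]
[8.0, 11.0, -0.0] [0.0, 0.0, -10.0]
[6.0, 13.0, -1.0] [0.0, 0.0, -10.0]
[3.0, 14.0, 0.0] [-0.0, 0.0, -10.0]
[1.0, 14.0, -0.0] [-0.0, 0.0, -10.0]
[-2.0, 14.0, -1.0] [-0.0, 0.0, -10.0]
[-4.0, 14.0, -0.0] [-0.0, 0.0, -10.0]
[-6.0, 12.0, -0.0] [-0.0, 0.0, -10.0]
[0.0, 0.0, 30.0] [-0.0, 0.0, 0.0]
[0.0, 0.0, 30.0] [-0.0, 0.0, 0.0]
```

Emit:
apply_moves(moves=[{"jaw": 0.8,"offset": [-18,1,0],"rot": [0,0,0]},{"jaw": 0.8,"offset": [0,0,-48],"rot": [0,0,0]},{"jaw": 1,"offset": [11,8,0],"rot": [0,0,-10]},{"jaw": 1,"offset": [10,11,-1],"rot": [0,0,-10]},{"jaw": 1,"offset": [8,11,0],"rot": [0,0,-10]}])

```text
time_s: 14.92
eef_pos: [0.5318, 0.0998, 0.0639]
eef_rot: [0.0, 0.98, 0.201, 0.001]
wrist_force: [-0.1, -0.6, 0.7]
opening: 1.001
grasp_force: 0.0
```

Emit:
apply_moves(moves=[{"jaw": 1,"offset": [6,13,-1],"rot": [0,0,-10]},{"jaw": 1,"offset": [3,14,0],"rot": [0,0,-10]},{"jaw": 1,"offset": [1,14,0],"rot": [0,0,-10]},{"jaw": 1,"offset": [-2,14,-1],"rot": [0,0,-10]},{"jaw": 1,"offset": [-4,14,0],"rot": [0,0,-10]}])

```text
time_s: 15.55
eef_pos: [0.5831, 0.0503, 0.0655]
eef_rot: [0.001, 0.803, 0.596, 0.001]
wrist_force: [-0.2, 1.1, -0.5]
opening: 1.001
grasp_force: 0.0
```

Emit:
apply_moves(moves=[{"jaw": 1,"offset": [-6,12,0],"rot": [0,0,-10]},{"jaw": 1,"offset": [0,0,0],"rot": [0,0,0]},{"jaw": 1,"offset": [0,0,28],"rot": [0,0,0]},{"jaw": 1,"offset": [0,0,28],"rot": [0,0,0]},{"jaw": 1,"offset": [0,0,0],"rot": [0,0,0]}])

```text
time_s: 16.18
eef_pos: [0.5892, 0.0422, 0.007]
eef_rot: [-0.002, 0.751, 0.66, -0.002]
wrist_force: [0.1, -0.8, -0.6]
opening: 1.0
grasp_force: 0.0
```

```bash
python3 - <<'E'
from h import *
o,p,r=pose();print(o['time_s'],p,w2j(p[:2]*1000),r.as_euler('ZYX',degrees=True),o['wrist_force'])
E
```

```text
16.175 [0.58915626 0.04224374 0.00704999] [ -1.79866171 -74.32950437] [ 8.26522946e+01 -2.92468790e-03 -1.79713337e+02] [ 0.05963768 -0.75152235 -0.55638058]
```

Push from −74.3 to about −58.8, then a little force.

Emit:
apply_moves(moves=[{"jaw": 1,"offset": [5,0,0],"rot": [0,0,-0.3]},{"jaw": 1,"offset": [5,0,0],"rot": [0,0,0]},{"jaw": 1,"offset": [3,0,0],"rot": [0,0,0]},{"jaw": 1,"offset": [2,0,0],"rot": [0,0,0]},{"jaw": 1,"offset": [0,0,0],"rot": [0,0,0]}])

```text
time_s: 16.8
eef_pos: [0.5936, 0.0566, 0.0096]
eef_rot: [0.0, 0.748, 0.663, 0.0]
wrist_force: [-0.0, -0.4, -0.0]
opening: 1.001
grasp_force: 0.0
```

Emit:
apply_moves(moves=[{"jaw": 1,"offset": [1,0,0],"rot": [0,0,0]},{"jaw": 1,"offset": [1,0,0],"rot": [0,0,0]},{"jaw": 1,"offset": [0,0,0],"rot": [0,0,0]},{"jaw": 1,"offset": [0,0,0],"rot": [0,0,0]},{"jaw": 1,"offset": [0,0,0],"rot": [0,0,0]}])

```text
time_s: 17.42
eef_pos: [0.5936, 0.0572, 0.0094]
eef_rot: [0.0, 0.749, 0.663, -0.001]
wrist_force: [-1.5, -6.3, 1.9]
opening: 0.997
grasp_force: 3.0
```

Emit:
apply_moves(moves=[{"jaw": 1,"offset": [1,0,0],"rot": [0,0,0]},{"jaw": 1,"offset": [1,0,0],"rot": [0,0,0]},{"jaw": 1,"offset": [0,0,0],"rot": [0,0,0]},{"jaw": 1,"offset": [0,0,0],"rot": [0,0,0]},{"jaw": 1,"offset": [0,0,0],"rot": [0,0,0]}])

```text
time_s: 18.05
eef_pos: [0.5936, 0.0574, 0.0094]
eef_rot: [0.001, 0.749, 0.663, -0.002]
wrist_force: [-3.4, -13.5, 2.7]
opening: 0.999
grasp_force: 6.7
```

```bash
python3 - <<'E'
from h import *
o,p,r=pose();print(o['time_s'],p,w2j(p[:2]*1000),o['wrist_force'])
img,d,P,T=cloud('wrist');save('w4',img)
a=down(90+JY);g=lambda x,y,z:[*j2w(x,y),z]
plan([g(0,-76,9),g(0,-76,170),[540,40,330],[540,85,400]],[a]*4)
E
```

```text
18.05 [0.59364405 0.05742627 0.0093817 ] [  0.80539794 -58.71321805] [ -3.38371425 -13.50480104   2.68531445]
[-17.0, -1.0, 0.0] [-0.0, 0.2, 0.1]
[-0.0, 0.0, -54.0] [-0.0, 0.0, -0.0]
[-0.0, 0.0, -53.0] [-0.0, 0.0, -0.0]
[-0.0, 0.0, -54.0] [-0.0, 0.0, -0.0]
[-2.0, -17.0, -53.0] [-0.0, 0.0, -0.0]
[-3.0, -17.0, -53.0] [-0.0, 0.0, -0.0]
[-2.0, -16.0, -54.0] [-0.0, 0.0, -0.0]
[22.0, -3.0, -35.0] [-0.0, 0.0, -0.0]
[23.0, -3.0, -35.0] [-0.0, 0.0, -0.0]
```

View pics/w4.png

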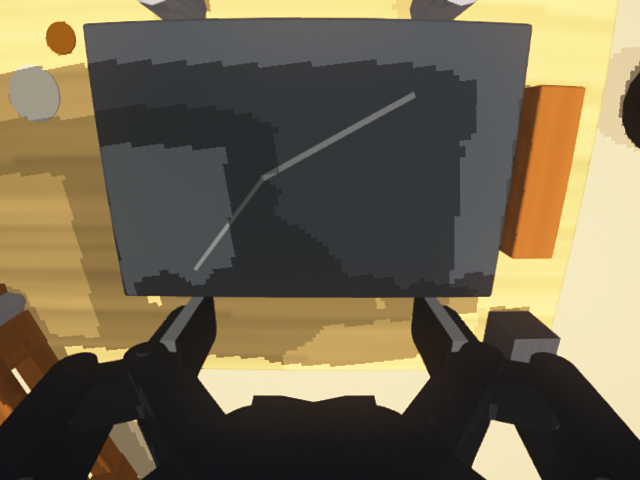

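```bash
python3 - <<'E'
from h import *
a=down(90+JY);g=lambda x,y,z:[*j2w(x,y),z];k=down(101.2)
plan([g(0,-78,9),g(0,-78,110),[482,-125,200]],[a,a,k])
E
```

```text
[-19.0, -1.0, 0.0] [-0.0, 0.2, 0.1]
[-0.0, 0.0, -50.0] [-0.0, 0.0, -0.0]
[-0.0, 0.0, -51.0] [-0.0, 0.0, -0.0]
[-44.0, -22.0, -22.0] [-0.0, 0.0, -4.6]
[-42.0, -25.0, -23.0] [-0.0, 0.0, -4.5]
[-40.0, -29.0, -22.0] [-0.0, 0.0, -4.6]
[-37.0, -31.0, -22.0] [-0.0, 0.0, -4.5]
```

Emit:
apply_moves(moves=[{"jaw": 1,"offset": [-22,0,0],"rot": [0,0,0]},{"jaw": 1,"offset": [0,0,-50],"rot": [0,0,0]},{"jaw": 1,"offset": [0,0,-51],"rot": [0,0,0]},{"jaw": 1,"offset": [-44,-22,-22],"rot": [0,0,-4.6]},{"jaw": 1,"offset": [-42,-25,-23],"rot": [0,0,-4.5]}])

```text
time_s: 18.73
eef_pos: [0.537, -0.0438, 0.1564]
eef_rot: [0.0, 0.692, 0.722, 0.0]
wrist_force: [0.1, -0.4, 0.1]
opening: 0.998
grasp_force: 0.0
```

Emit:
apply_moves(moves=[{"jaw": 1,"offset": [-40,-29,-22],"rot": [0,0,-4.6]},{"jaw": 1,"offset": [-37,-31,-22],"rot": [0,0,-4.5]},{"jaw": 1,"offset": [0,0,0],"rot": [0,0,0]},{"jaw": 1,"offset": [0,0,0],"rot": [0,0,0]},{"jaw": 1,"offset": [0,0,0],"rot": [0,0,0]}])

```text
time_s: 19.35
eef_pos: [0.4837, -0.1237, 0.1984]
eef_rot: [-0.001, 0.634, 0.774, 0.0]
wrist_force: [-0.4, -0.2, -0.8]
opening: 1.001
grasp_force: 0.0
```

```bash
python3 - <<'E'
from h import *
o,p,r=pose();print(o['time_s'],p,r.as_euler('ZYX',degrees=True))
img,d,P,T=cloud('wrist');save('w5',img)
for t in ['knob','bar','slab']:
  for q in ctrl.outline_of('wrist',t)[:2]:
    m=q['region'];print(t,q['score'],q['position'],m.sum(),np.nanmedian(P[m],0).round(4))
dd=np.hypot(P[...,0]-.482,P[...,1]+.125)<.03
k=dd&(P[...,2]>.084)&(P[...,2]<.1);v,u=np.nonzero(k);print(k.sum(),P[k].mean(0),u.mean(),v.mean(),P[k].min(0),P[k].max(0))
b=(abs(P[...,2]-.0495)<.006)&(P[...,1]<.06)&(P[...,1]>-.19)&(P[...,0]>.42)&(P[...,0]<.53)
c,s,a=cv2.minAreaRect((P[b][:,:2]*1000).astype(np.float32));print(c,s,a)
E
```

```text
19.35 [ 0.48365371 -0.12373267  0.19842757] [ 1.01376801e+02 -7.51834087e-02 -1.79942244e+02]
knob 0.66 [309.6, 139.0] 3506 [ 0.4678 -0.0554  0.0511]
knob 0.6 [429.8, 62.6] 25814 [0.5555 0.0375 0.0127]
bar 0.73 [311.9, 140.0] 3498 [ 0.4675 -0.0561  0.0511]
slab 0.82 [525.4, 20.1] 5301 [0.6269 0.0755 0.0299]
slab 0.69 [150.8, 275.7] 11651 [ 0.3288 -0.2238  0.0176]
524 [ 0.48112565 -0.12256936  0.09128689] 309.35496183206106 231.9179389312977 [ 0.47156933 -0.1330267   0.08416416] [ 0.49101512 -0.11375995  0.09412802]
(473.01593017578125, -59.57843017578125) (26.403921127319336, 220.40907287597656) 10.707951545715332
```

View pics/w5.png

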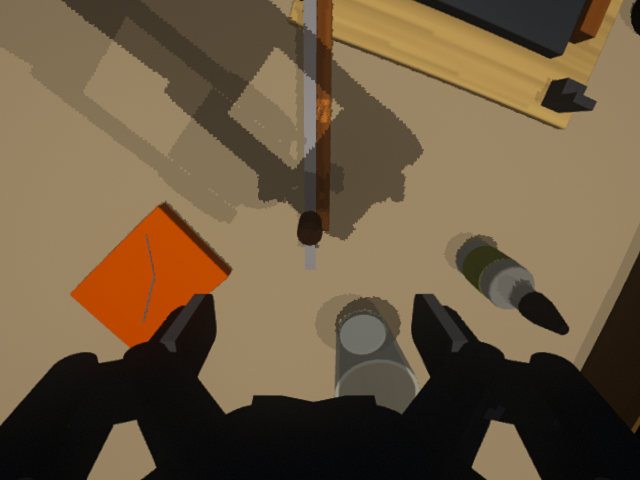

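Emit:
apply_moves(moves=[{"jaw": 1,"offset": [1,-3,45],"rot": [0,0,0]},{"jaw": 1,"offset": [0,0,45],"rot": [0,0,0]},{"jaw": 1,"offset": [0,0,30],"rot": [0,0,0]},{"jaw": 1,"offset": [0,0,20],"rot": [0,0,0]},{"jaw": 0.5,"offset": [0,0,0],"rot": [0,0,0]}])

```text
time_s: 20.18
eef_pos: [0.4793, -0.1234, 0.0576]
eef_rot: [-0.002, 0.634, 0.774, -0.0]
wrist_force: [-0.3, 0.8, -0.2]
opening: 0.821
grasp_force: 0.0
```

Emit:
apply_moves(moves=[{"jaw": 0,"offset": [0,0,0],"rot": [0,0,0]},{"jaw": 0,"offset": [0,0,0],"rot": [0,0,0]},{"jaw": 0,"offset": [0,0,0],"rot": [0,0,0]},{"jaw": 0,"offset": [0,0,0],"rot": [0,0,0]},{"jaw": 0,"offset": [0,0,0],"rot": [0,0,0]}])

```text
time_s: 20.8
eef_pos: [0.4813, -0.1248, 0.0603]
eef_rot: [0.001, 0.634, 0.773, 0.0]
wrist_force: [-0.9, 0.4, 6.5]
opening: 0.217
grasp_force: 58.4
```

```bash
python3 - <<'E'
from h import *
o,p,r=pose();print(o['time_s'],p,r.as_euler('ZYX',degrees=True),o['wrist_force'],o['torque'],o['opening'])
E
```

```text
20.8 [ 0.48132957 -0.12483803  0.06032935] [1.01327377e+02 6.50082489e-02 1.79914059e+02] [-0.93415546  0.42177302  6.50186426] [0.13587099 0.08165392 0.03474025] 0.21714121333299746
```

```bash
cat >> h.py <<'E'
H=np.array([453.7,73.4]);G0=1.257
def bar(g,b):
    yaw=np.radians(JY)-g
    Rg=R.from_euler('z',yaw); Rb=Rg*R.from_euler('y',-b)
    pin=np.r_[H,44]+Rg.apply([20,-11,0])
    return pin,Rb
def tool(g,b,rel):
    pin,Rb=bar(g,b);return pin+Rb.apply(rel[0]),Rb*rel[1]
E
python3 - <<'E'
from h import *
import pickle
o,p,r=pose();p=p*1000
pin,Rb=bar(G0,0);rel=(Rb.inv().apply(p-pin),Rb.inv()*r);print(rel[0],'expect 180 0 ~14')
pickle.dump(rel,open('rel.pkl','wb'))
L=[(G0,.04),(G0,.09),(G0,.14)]+[(G0-i*(G0-.2)/12,.14) for i in range(1,13)]
plan(*zip(*[tool(g,b,rel) for g,b in L]),n=1)
E
```

```text
[179.87168457   0.36887274  16.32935032] expect 180 0 ~14
[1.0, 0.0, -7.0] [0.0, -2.3, -0.0]
[1.0, 0.0, -9.0] [0.0, -2.9, -0.0]
[1.0, 0.0, -9.0] [0.0, -2.8, -0.0]
[-0.0, 17.0, -0.0] [-0.7, -0.0, -5.0]
[-1.0, 18.0, 0.0] [-0.7, -0.0, -5.0]
[0.0, 17.0, 0.0] [-0.7, -0.0, -5.0]
[-0.0, 17.0, 0.0] [-0.7, 0.0, -5.0]
[-1.0, 17.0, 0.0] [-0.7, 0.0, -5.0]
[0.0, 18.0, 0.0] [-0.7, 0.0, -5.0]
[-0.0, 17.0, 0.0] [-0.7, 0.0, -5.0]
[-0.0, 17.0, 0.0] [-0.7, 0.0, -5.0]
[-1.0, 17.0, 0.0] [-0.7, 0.0, -5.0]
[-0.0, 18.0, 0.0] [-0.8, 0.0, -5.0]
[-0.0, 17.0, 0.0] [-0.7, 0.0, -5.0]
[-1.0, 17.0, 1.0] [-0.7, 0.0, -5.0]
```

Emit:
apply_moves(moves=[{"jaw": 0,"offset": [1,0,-9],"rot": [0,-2.3,0]},{"jaw": 0,"offset": [1,0,-9],"rot": [0,-2.9,0]},{"jaw": 0,"offset": [1,0,-9],"rot": [0,-2.8,0]},{"jaw": 0,"offset": [0,0,0],"rot": [0,0,0]},{"jaw": 0,"offset": [0,0,0],"rot": [0,0,0]}])

```text
time_s: 21.42
eef_pos: [0.48, -0.1207, 0.0861]
eef_rot: [0.054, 0.632, 0.771, -0.044]
wrist_force: [0.2, -2.5, -1.6]
opening: 0.216
grasp_force: 58.7
```

Emit:
apply_moves(moves=[{"jaw": 0,"offset": [0,17,0],"rot": [-0.7,0,-5]},{"jaw": 0,"offset": [-1,18,0],"rot": [-0.7,0,-5]},{"jaw": 0,"offset": [0,17,0],"rot": [-0.7,0,-5]},{"jaw": 0,"offset": [0,17,0],"rot": [-0.7,0,-5]},{"jaw": 0,"offset": [-1,17,0],"rot": [-0.7,0,-5]}])

```text
time_s: 22.05
eef_pos: [0.5598, -0.0908, 0.0853]
eef_rot: [0.061, 0.448, 0.891, -0.031]
wrist_force: [-0.2, 1.1, -1.8]
opening: 0.218
grasp_force: 58.7
```

```bash
python3 - <<'E'
from h import *
import pickle
rel=pickle.load(open('rel.pkl','rb'))
o,p,r=pose();g=G0-5*(G0-.2)/12;t,rt=tool(g,.14,rel)
print(o['time_s'],p*1000,t,np.degrees((r.inv()*rt).as_rotvec()),o['wrist_force'],o['torque'],o['opening'],o['q'])
L=[(g-i*(g-.2)/7,.14) for i in range(1,8)]
plan(*zip(*[tool(g,b,rel) for g,b in L]),n=1)
E
```

```text
22.05 [559.84628141 -90.77090336  85.3257618 ] [560.81919528 -90.88368666  85.269439  ] [-0.04798947 -0.25691756  0.08736422] [-0.17578751  1.07089081 -1.8271466 ] [ 0.38157532 -0.05218098 -0.15923584] 0.21803703319963696 [-0.32538572  0.28300754  1.81541641 -0.09709638  0.93309366 -0.911538  ]
[-1.0, 18.0, 0.0] [-0.7, -0.3, -4.9]
[-0.0, 17.0, 0.0] [-0.8, 0.0, -5.0]
[-1.0, 17.0, 0.0] [-0.7, 0.0, -5.0]
[0.0, 18.0, 0.0] [-0.7, 0.1, -5.0]
[-0.0, 17.0, 0.0] [-0.7, -0.0, -5.0]
[-0.0, 17.0, 0.0] [-0.7, -0.0, -5.0]
[-1.0, 18.0, 1.0] [-0.7, -0.0, -5.0]
```

Swinging cleanly with low force; continue.

Emit:
apply_moves(moves=[{"jaw": 0,"offset": [-1,18,0],"rot": [-0.7,0,-5]},{"jaw": 0,"offset": [0,17,0],"rot": [-0.8,0,-5]},{"jaw": 0,"offset": [-1,17,0],"rot": [-0.7,0,-5]},{"jaw": 0,"offset": [0,18,0],"rot": [-0.7,0,-5]},{"jaw": 0,"offset": [0,17,0],"rot": [-0.7,0,-5]}])

```text
time_s: 22.68
eef_pos: [0.6198, -0.0292, 0.0851]
eef_rot: [0.066, 0.242, 0.968, -0.016]
wrist_force: [-0.9, 1.5, -2.5]
opening: 0.215
grasp_force: 58.7
```

```bash
python3 - <<'E'
from h import *
import pickle
rel=pickle.load(open('rel.pkl','rb'))
o,p,r=pose();g=G0-10*(G0-.2)/12;t,rt=tool(g,.14,rel)
print(o['time_s'],p*1000,t,np.degrees((r.inv()*rt).as_rotvec()),o['wrist_force'],o['torque'],o['opening'],o['q'])
L=[(x,.14) for x in (.3,.22,.15,.08,.03,.0)]
plan(*zip(*[tool(g,b,rel) for g,b in L]),n=1)
E
```

```text
22.675 [619.79782575 -29.18509494  85.11284546] [620.6340819  -29.54009908  85.269439  ] [ 0.07800578 -0.29896963  0.10853413] [-0.90799285  1.49058535 -2.46012694] [ 0.05977133  0.20609995 -0.22201993] 0.21529510961599516 [-0.22003655  0.36963383  1.69929978 -0.04268101  0.94159129 -1.27781254]
[-1.0, 15.0, 0.0] [-0.5, -0.3, -4.2]
[-1.0, 16.0, 0.0] [-0.7, 0.0, -4.6]
[0.0, 13.0, 0.0] [-0.5, 0.0, -3.9]
[-0.0, 14.0, 0.0] [-0.6, 0.0, -4.0]
[-1.0, 10.0, 0.0] [-0.4, 0.0, -2.8]
[0.0, 6.0, 0.0] [-0.2, 0.0, -1.7]
```

Emit:
apply_moves(moves=[{"jaw": 0,"offset": [-1,15,0],"rot": [-0.5,0,-4.2]},{"jaw": 0,"offset": [-1,16,0],"rot": [-0.7,0,-4.6]},{"jaw": 0,"offset": [0,13,0],"rot": [-0.5,0,-3.9]},{"jaw": 0,"offset": [0,14,0],"rot": [-0.6,0,-4]},{"jaw": 0,"offset": [0,0,0],"rot": [0,0,0]}])

```text
time_s: 23.3
eef_pos: [0.6425, 0.0237, 0.0852]
eef_rot: [0.067, 0.099, 0.993, -0.006]
wrist_force: [-2.6, 1.3, -3.3]
opening: 0.218
grasp_force: 58.7
```

Emit:
apply_moves(moves=[{"jaw": 0,"offset": [-1,10,0],"rot": [-0.4,0,-2.8]},{"jaw": 0,"offset": [0,3,0],"rot": [-0.1,0,-0.9]},{"jaw": 0,"offset": [0,3,0],"rot": [-0.1,0,-0.8]},{"jaw": 0,"offset": [0,0,0],"rot": [0,0,0]},{"jaw": 0,"offset": [0,0,0],"rot": [0,0,0]}])

```text
time_s: 23.92
eef_pos: [0.6456, 0.0383, 0.0855]
eef_rot: [0.067, 0.06, 0.996, -0.004]
wrist_force: [-4.3, 1.3, -4.2]
opening: 0.216
grasp_force: 58.7
```

```bash
python3 - <<'E'
from h import *
import pickle
rel=pickle.load(open('rel.pkl','rb'))
o,p,r=pose();t,rt=tool(0,.14,rel)
print(o['time_s'],p*1000,t,np.degrees((r.inv()*rt).as_rotvec()),o['wrist_force'],o['torque'],o['opening'])
d=p[:2]*1000-H;print('angle knob rel jig',np.arctan2(d[1],d[0])-np.radians(JY)+np.arctan2(11,200))
img,dd,P,T=cloud('scene');save('s6',cv2.resize(img[190:400,170:430],(742,600),interpolation=cv2.INTER_CUBIC))
E
```

```text
23.925 [645.64516695  38.30015189  85.45843043] [646.77785166  38.98205559  85.269439  ] [-0.05733347 -0.34807093 -0.24005968] [-4.28050415  1.28494985 -4.18417911] [ 0.31015772  0.79231773 -0.16726596] 0.21557620620089982
angle knob rel jig -0.003747910373851325
```

View pics/s6.png

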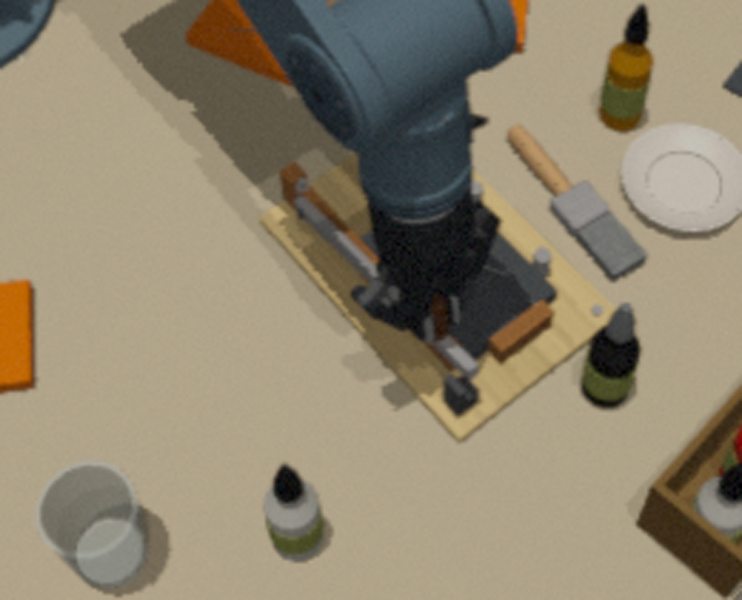

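Emit:
apply_moves(moves=[{"jaw": 0,"offset": [0,1,0],"rot": [0,0,0]},{"jaw": 0,"offset": [0,1,0],"rot": [0,0,0]},{"jaw": 0,"offset": [0,0,0],"rot": [0,0,0]},{"jaw": 0,"offset": [0,0,0],"rot": [0,0,0]},{"jaw": 0,"offset": [0,0,0],"rot": [0,0,0]}])

```text
time_s: 24.6
eef_pos: [0.6457, 0.0387, 0.0854]
eef_rot: [0.067, 0.06, 0.996, -0.005]
wrist_force: [-5.1, -4.7, -4.0]
opening: 0.219
grasp_force: 58.8
```

```bash
python3 - <<'E'
from h import *
import pickle
rel=pickle.load(open('rel.pkl','rb'))
o,p,r=pose();t,rt=tool(-.004,.14,rel)
p2,r2=tool(-.004,.14,rel)
plan(*zip(*[tool(-.004,b,rel) for b in (.1,.06,.03,.01)]),n=1,p0=p2,r0=r2)
E
```

```text
[-1.0, -0.0, 7.0] [-0.0, 2.3, 0.0]
[-0.0, -0.0, 7.0] [-0.0, 2.3, 0.0]
[-0.0, -0.0, 6.0] [-0.0, 1.7, 0.0]
[-1.0, -0.0, 3.0] [-0.0, 1.1, 0.0]
```

Emit:
apply_moves(moves=[{"jaw": 0,"offset": [-1,0,7],"rot": [0,2.3,0]},{"jaw": 0,"offset": [0,0,7],"rot": [0,2.3,0]},{"jaw": 0,"offset": [0,0,6],"rot": [0,1.7,0]},{"jaw": 0,"offset": [-1,0,3],"rot": [0,1.1,0]},{"jaw": 0,"offset": [0,0,0],"rot": [0,0,0]}])

```text
time_s: 25.22
eef_pos: [0.6495, 0.0382, 0.0622]
eef_rot: [0.002, 0.06, 0.998, -0.001]
wrist_force: [-7.7, -4.1, -3.0]
opening: 0.215
grasp_force: 58.9
```

Emit:
apply_moves(moves=[{"jaw": 0,"offset": [0,0,1],"rot": [0,0,0]},{"jaw": 0.7,"offset": [0,0,0],"rot": [0,0,0]},{"jaw": 0.7,"offset": [0,0,0],"rot": [0,0,0]},{"jaw": 0.7,"offset": [0,0,0],"rot": [0,0,0]},{"jaw": 0.7,"offset": [0,0,-10],"rot": [0,0,0]}])

```text
time_s: 25.85
eef_pos: [0.6515, 0.04, 0.0732]
eef_rot: [0.005, 0.059, 0.998, -0.0]
wrist_force: [0.2, -0.5, -0.4]
opening: 0.698
grasp_force: 0.0
```

Emit:
apply_moves(moves=[{"jaw": 0.7,"offset": [0,0,-40],"rot": [0,0,0]},{"jaw": 0.7,"offset": [0,0,-50],"rot": [0,0,0]},{"jaw": 0.7,"offset": [0,0,-50],"rot": [0,0,0]},{"jaw": 0.7,"offset": [0,0,-50],"rot": [0,0,0]},{"jaw": 0.7,"offset": [0,0,-30],"rot": [0,0,0]}])

```text
time_s: 26.48
eef_pos: [0.6506, 0.0404, 0.2983]
eef_rot: [0.008, 0.059, 0.998, -0.001]
wrist_force: [0.4, -0.0, 0.3]
opening: 0.704
grasp_force: 0.0
```

```bash
python3 - <<'E'
from h import *
o,p,r=pose();print(o['time_s'],p,o['wrist_force'])
img,d,P,T=cloud('wrist')
s,_,Ps,_=cloud('scene')
a=cv2.resize(s[200:360,240:400],(600,600),interpolation=cv2.INTER_CUBIC);b=np.zeros((600,200,3),np.uint8)
save('w7',img)
k=(Ps[...,2]>.08)&(Ps[...,2]<.1)&(np.hypot(Ps[...,0]-.648,Ps[...,1]-.038)<.03);print(k.sum(),Ps[k].mean(0) if k.any() else 0, Ps[k].max(0) if k.any() else 0)
E
```

```text
26.475 [0.6505565  0.04037666 0.29825947] [ 0.35804229 -0.00140933  0.26215604]
71 [0.65157256 0.03459943 0.08994515] [0.66099461 0.04494742 0.09697312]
```

View pics/w7.png

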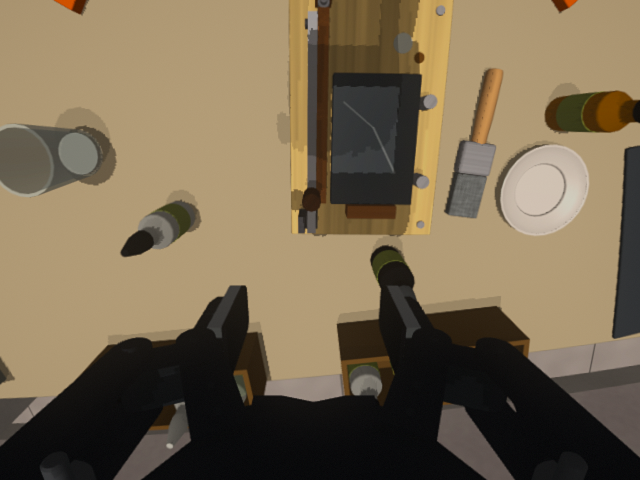

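```bash
python3 - <<'E'
from h import *
import h
img,d,P,T=cloud('wrist');hsv=cv2.cvtColor(img,cv2.COLOR_RGB2HSV)
J=np.stack([w2j(q) for q in P[...,:2].reshape(-1,2)*1000]).reshape(480,640,2)-[0,1.5]
for x0 in (0,30,80,95):
    m=(abs(J[...,0]-x0)<6)&(J[...,1]>-95)&(J[...,1]<-55)&(P[...,2]>.03)
    m&=P[...,2]<.075
    i=np.argsort(J[m][:,1]);print(x0,[(round(a,0),round(b*1000)) for a,b in zip(J[m][i,1],P[m][i,2])][::6])
m=(P[...,2]>.024)&(P[...,2]<.036)&(abs(J[...,0])<95)&(abs(J[...,1])<56)&(hsv[...,1]<80)&(hsv[...,2]<110)
m=cv2.morphologyEx(m.astype(np.uint8),cv2.MORPH_OPEN,np.ones((5,5)))>0
print(m.sum(),cv2.minAreaRect(J[m].astype(np.float32)))
E
```

```text
0 [(np.float64(-76.0), 50), (np.float64(-76.0), 51), (np.float64(-75.0), 50), (np.float64(-75.0), 52), (np.float64(-74.0), 51), (np.float64(-74.0), 52), (np.float64(-73.0), 51), (np.float64(-73.0), 51), (np.float64(-71.0), 52), (np.float64(-71.0), 52), (np.float64(-70.0), 51), (np.float64(-70.0), 51), (np.float64(-69.0), 50), (np.float64(-69.0), 51), (np.float64(-68.0), 48), (np.float64(-68.0), 50), (np.float64(-67.0), 52), (np.float64(-66.0), 48), (np.float64(-66.0), 49), (np.float64(-65.0), 48), (np.float64(-65.0), 50), (np.float64(-64.0), 48), (np.float64(-64.0), 48), (np.float64(-62.0), 47), (np.float64(-62.0), 48), (np.float64(-61.0), 49), (np.float64(-61.0), 47), (np.float64(-60.0), 49), (np.float64(-59.0), 49), (np.float64(-59.0), 46), (np.float64(-58.0), 49), (np.float64(-58.0), 48), (np.float64(-57.0), 47), (np.float64(-57.0), 47), (np.float64(-56.0), 48), (np.float64(-56.0), 48)]
30 [(np.float64(-77.0), 50), (np.float64(-77.0), 51), (np.float64(-76.0), 51), (np.float64(-76.0), 51), (np.float64(-75.0), 51), (np.float64(-75.0), 52), (np.float64(-74.0), 50), (np.float64(-72.0)
[... 1375 characters left out ...]
4(-82.0), 55), (np.float64(-82.0), 55), (np.float64(-81.0), 54), (np.float64(-80.0), 56), (np.float64(-80.0), 34), (np.float64(-79.0), 34), (np.float64(-79.0), 35), (np.float64(-77.0), 51), (np.float64(-76.0), 50), (np.float64(-76.0), 51), (np.float64(-75.0), 51), (np.float64(-75.0), 52), (np.float64(-73.0), 51), (np.float64(-72.0), 51), (np.float64(-72.0), 53), (np.float64(-71.0), 50), (np.float64(-71.0), 51), (np.float64(-70.0), 51), (np.float64(-69.0), 50), (np.float64(-69.0), 52), (np.float64(-67.0), 52), (np.float64(-67.0), 50), (np.float64(-66.0), 36), (np.float64(-65.0), 35)]
10855 ((-1.0910873413085938, 2.219982147216797), (148.6741943359375, 102.01899719238281), 0.21851757168769836)
```

The bar lies level, with its top at 51 mm behind the lip, and the slab sits square at home.

```bash
python3 -c "
from bench import ctrl
print(ctrl.hand_in())"
```

```text
the job is handed in; nothing more can be done
None
```

The slab is home against both dowels and the end stop, the gate is shut with the latch bar down behind the catch, none of the bystanders was touched on purpose, and the job is handed in; I got no verdict back.

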